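Unlatch the coffee box and put the scoop in

TASK

Put the coffee scoop away in the wooden coffee box on the worktop. First squeeze the two opposed side buttons of the catch at its front together so that the cover springs free, slide the cover open all the way, then lay the scoop, bowl upright, flat on the floor of the box. Leave the box open, and leave the pitcher, the cup and the tamper where they stand.

Things in the scene. Friction and masses are not known exactly. Their poses are not given: they have to be found in the camera images.
- coffee_box: Wooden box screwed to the worktop, 150 (x) x 182 (y) mm; origin: centre of its underside. Inside x -70..70, y -80..80 mm, floor at z 32 mm (shallow); side rails reach z 78, front wall z 60 mm. At its front (-x) a dark metal catch housing stands out (x -120..-75, y +-18, top z 60 mm); two steel hooks from it reach over the front wall to x -58 mm (y +-3..11, 7 mm wider when pressed, z 72..80 mm). The cover opens along +x.
- catch_mid (a point): Fixed point midway between the two catch buttons, at (-97.5, 0, 45) mm in the box's frame, same axes. The buttons are ribbed upright metal plates, 30 mm long (x), from z 22 to 58 mm above the worktop, on the two sides of the catch housing; their outer faces are 60 mm apart along y (46 fully pressed) and are pressed inwards along y. Nothing stands beside them: fingers can come down from above.
- button_left (a joint): The button on the box's +y side: 0 out, 0.007 m fully pressed in. Spring, about 4 N to start and 7 N at the end. Its hook lets the cover go from about 0.004 m; both buttons must be in at the same time, as either hook alone holds the cover.
- button_right (a joint): The button on the box's -y side, the same: 0 out, 0.007 m fully in.
- cover (a joint): Slide of the wooden cover along the box's +x: 0 shut, 0.125 m fully open (end stop). With both buttons in, a spring plunger throws it 15 to 40 mm open; it then stays where it is left and is pushed on with 1 to 2 N.
- panel_face (a point): Moves with the cover: centre of the upright front (-x) face of the raised panel on the cover, at (-15, 0, 79) mm in the box's frame when shut, same axes. The panel, 80 (x) x 110 (y) mm, stands 18 mm above the cover board (top at z 70 mm): push this face along +x. A 10 mm high stud stands on the board 52 mm before it. Fully open, the board's front edge is at x +50 mm of the box.
- box_floor (a point): Fixed point on the box's inner floor, in the middle of the clear opening between the hooks and the fully open cover (x -58..50 mm), at (-4, 0, 32) mm in the box's frame; same axes as the box. A wall cabinet hangs (from z 0.47 m) over the back of the worktop to the left of the box: swing the arm across to and from the scoop drawn in towards the robot.
- scoop_bowl (a point): Loose brass coffee scoop, standing bowl up on the worktop: round bowl, 42 mm across the rim, 32 at the bottom, 25 mm high; a thin flat handle stands out along its -y at rim height, to 61 mm from this point. This point: centre of the bowl, half-way up (12.5 mm above its underside), z up. Grasp the bowl across its x.
- pitcher_mid (a point): White milk pitcher, 74 x 98 mm, 98 mm high: its centre. Bystander.
- cup_mid (a point): Cream espresso cup with a handle, 64 x 91 mm, 50 mm high: its centre. Bystander.
- tamper_mid (a point): Coffee tamper, steel foot and wooden grip, 54 mm across, 81 mm high: its centre. Bystander.

How it is judged:
By the outcome, as a careful person would: the job done as asked, in the order asked, and still so for the second after the job is handed in, with the robot touching nothing.
It also fails if it takes over 64 s, if anything falls off the work surface, if the arm or the gripper's body presses on something with over 40 N, if the wrist force passes 120 N, or if a joint passes its speed limit or range.

ROBOT

A 7-joint arm with a two-finger parallel gripper is mounted at the origin on a cart in front of the work surface, level with it; the furniture and walls round the work are solid. World frame = base frame: x ahead of the robot, y to its left, z up, the work surface at z = 0. Lengths are in m, angles in rad, forces in N, time in s.
With the tool pointing down it reaches from about 0.4 to 0.85 m from the base axis. Payload 10.4 kg.
Tool frame: the origin (TCP) lies at the very end of the fingers, on their centre line; the grasp point (between the pads) lies 19 mm behind it; z points along the fingers, y is the direction in which the jaws open and shut (so a half turn about z gives the same grasp; the last joint's range is limited). The gripper opens to 87 mm and grips with 3 to 60 N. Pads are 19 mm wide; open, the fingers measure 117 mm over their backs; the gripper's body (75 mm by 190 mm) begins 51 mm behind the grasp point.
Start: joints at [1.227, 0.332, -0.065, 1.46, 0.022, 1.35, -0.088], TCP at [0.197, -0.593, 0.189] pointing down, gripper open.
Joint ranges: [-2.6, 2.6], [-0.5, 2.12], [-1.47, 1.34], [0.16, 2.42], [-1.27, 4.41], [0.06, 2.06], [-2.6, 2.6]. Speed limits (rad/s): [2.22, 2.22, 2.79, 2.79, 3.14, 3.14, 3.14].

INTERFACE

Orientations are given as a unit quaternion [x, y, z, w].
In Python, from bench import read_state, camera, close_job, recognise, masks_of gives the robot as it stands.
- The arm moves only by the tool play_rows, never from a script. Its argument "moves" is a list of rows, each a list of 3 entries, a list of its own where there are three numbers: the shift along the tool's x, y, z in cm, then the turn, a rotation vector about the tool's x, y, z in rad, then the finger opening in cm, from 0 to 8.7. In form: [[[dx, dy, dz], [ax, ay, az], jaw], ...]. A call has 1 to 8 rows; each row is the pose to reach, as a shift and turn from the pose commanded when the call began, along the tool's axes at that moment; what a row does not reach only later rows make up. A row lasts 1/8 s, in which the tool goes at most 62.5 mm and 10.7 degrees, less where a joint would pass 70% of its speed; a pose out of reach is approached as far as the arm can. A call with a gripper value outside its range is refused whole. The fingers move at their own pace and stop on an object; "grip_force" is the grip in N (left out, the last holds). Time passes only in rows, so rows that repeat a pose let the fingers close. It gives the time, the measured TCP pose, the force and the opening at its end, in the units of the state.
- read_state(): the state, without advancing time (a new reading comes with each control period).
- camera(name): name is "scene" or "top"; returns a dict with "frame" (400x640x3 uint8, red, green, blue), "intrinsics" (3x3 intrinsics, pixels), "camera_from_world" (4x4, takes a point from world to camera coordinates). Camera axes: x right, y down, z forward; pixel columns grow to the right and rows downward; lengths in m; the calibration is good to about 2 mm. A picture is of the moment at which its call begins. There is no depth.
- close_job(): hands the job in, once; it reports no verdict.
Trained networks look in a picture, given as the dict that the camera call returned (one of the last four; its "shot" number tells which), for a name from the list of things; names that differ only in an ending like _2 or _b are one class to them, and where a whole thing is asked for, a point or a joint stands for the part that bears it (a point fixed in the world has none). Each returns a list of dicts, best first, with "conf" (0 to 1); they miss things now and then, are a little off and sometimes report something else, mostly with a low value. They report only what shows in the picture. A call takes as long as a camera call.
- recognise(picture, query): "at" ([column, row] in pixels, amid what is visible of it).
- masks_of(picture, query): "region" (400x640 bool, what is visible of it) and "at" ([column, row] in pixels, amid what is visible of it).
The state is a dict: "time": time; "joint_positions": joint angles; "joint_vel": joint speeds; "joint_torque": joint torques, N m; "ee_pos": TCP position; "eef_rot": TCP orientation; "ft_force": force on the tool from outside, world axes, zero at the start; "torque": the same for the moment, N m; "width": finger opening in m.
Only numpy, scipy, OpenCV 4.12 (cv2) and the standard library are available. Lean on these libraries where they do the work, as an engineer would, in place of code of your own. Each camera call takes 0.05 s, during which the arm holds its last target.

## Working session

There is one attempt and no reset: what is moved stays moved. The work goes in short steps, Python scripts to look and compute and a tool call to move; the robot and the scene stay as the last step left them, time stands still between calls to the robot, and variables do not carry over. Pictures are saved under pics/ and viewed, and the job is handed in when it is done.

Besides the shell and the picture viewer there is one more tool, called by a JSON object that holds its "method" and its "body". play_rows: Moves the arm, as the interface text tells. Its arguments: {"type":"object","properties":{"moves":{"type":"array","items":{"type":"array"}},"grip_force":{"type":"number"}},"required":["moves"]}

```bash
mkdir -p pics; ls
cat > h.py <<'E'
import numpy as np, cv2
from bench import read_state, camera, close_job, recognise, masks_of
def save(p,n): cv2.imwrite('pics/'+n+'.png',p['frame'][:,:,::-1])
def proj(p,X):
    X=np.atleast_2d(X); T=p['camera_from_world']; c=X@T[:3,:3].T+T[:3,3]; u=c@np.array(p['intrinsics']).T
    return u[:,:2]/u[:,2:]
def onz(p,uv,z):
    T=np.array(p['camera_from_world']);R=T[:3,:3];o=-R.T@T[:3,3]
    d=R.T@np.linalg.solve(np.array(p['intrinsics']),[uv[0],uv[1],1]); return o+d*(z-o[2])/d[2]
E
python3 - <<'E'
from h import *
s=read_state(); print({k:np.round(v,3).tolist() for k,v in s.items()})
for n in ['scene','top']:
    p=camera(n); save(p,n+'0')
    T=p['camera_from_world']; print(n,np.round(-T[:3,:3].T@T[:3,3],3),np.round(T[:3,:3],2).tolist())
    for q,z in [('coffee_box',.06),('catch_mid',.045),('button_left',.045),('button_right',.045),('cover',.07),('panel_face',.079),('scoop_bowl',.0125),('pitcher_mid',.049),('cup_mid',.025),('tamper_mid',.04)]:
        try:
            for r in recognise(p,q)[:2]: print(q,round(r['conf'],2),np.round(r['at']),np.round(onz(p,r['at'],z),3))
        except Exception as e: print(q,e)
E
```

```text
pics
{'time': 0.0, 'joint_positions': [1.227, 0.333, -0.065, 1.461, 0.022, 1.35, -0.088], 'joint_vel': [-0.0, -0.001, 0.002, -0.001, 0.001, -0.002, 0.001], 'joint_torque': [0.001, -62.325, 0.025, -38.988, -0.062, 0.04, 0.0], 'ee_pos': [0.197, -0.593, 0.188], 'eef_rot': [0.987, 0.16, -0.0, -0.001], 'ft_force': [0.331, -0.631, -0.126], 'torque': [0.024, 0.043, 0.019], 'width': 0.087}
scene [-0.043  0.763  0.534] [[-0.82, -0.57, 0.0], [-0.24, 0.35, -0.91], [0.51, -0.75, -0.42]]
coffee_box 0.79 [399. 198.] [ 0.418 -0.245  0.06 ]
coffee_box 0.63 [342. 253.] [0.392 0.053 0.06 ]
catch_mid 0.77 [394. 201.] [ 0.435 -0.253  0.045]
button_left 0.59 [405. 214.] [ 0.38  -0.2    0.045]
button_left 0.27 [267. 288.] [0.448 0.21  0.045]
button_right 0.51 [415. 203.] [ 0.39  -0.273  0.045]
cover 0.95 [395. 184.] [ 0.455 -0.295  0.07 ]
scoop_bowl 0.66 [340. 252.] [ 0.441 -0.019  0.012]
scoop_bowl 0.54 [305. 206.] [ 0.639 -0.168  0.012]
pitcher_mid 0.72 [263. 287.] [0.45  0.215 0.049]
cup_mid 0.72 [307. 205.] [ 0.622 -0.152  0.025]
tamper_mid 0.93 [276. 228.] [0.585 0.013 0.04 ]
top [ 0.439 -0.071  0.924] [[0.01, -1.0, 0.01], [-1.0, -0.01, -0.05], [0.05, -0.01, -1.0]]
coffee_box 0.73 [417. 225.] [ 0.45  -0.284  0.06 ]
catch_mid 0.81 [422. 227.] [ 0.446 -0.298  0.045]
button_left 0.56 [387. 253.] [ 0.385 -0.219  0.045]
cover 0.78 [421. 224.] [ 0.451 -0.291  0.07 ]
panel_face 0.96 [424. 225.] [ 0.449 -0.294  0.079]
scoop_bowl 0.55 [299. 227.] [ 0.443 -0.015  0.012]
pitcher_mid 0.9 [195. 226.] [0.443 0.219 0.049]
pitcher_mid 0.28 [423. 224.] [ 0.452 -0.301  0.049]
cup_mid 0.77 [349. 151.] [ 0.622 -0.133  0.025]
```

View pics/scene0.png

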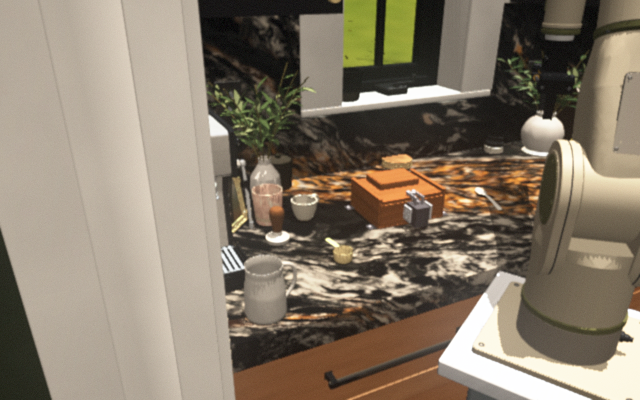

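View pics/top0.png

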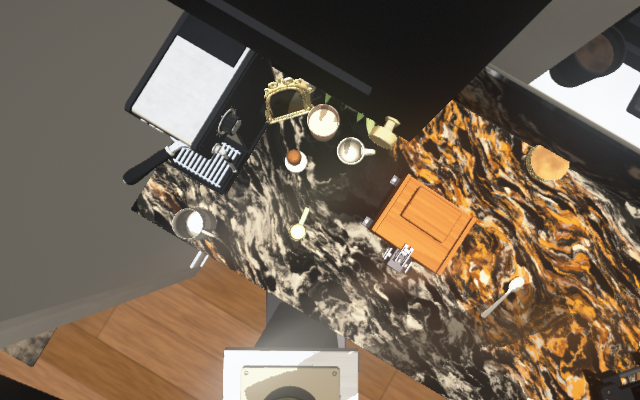

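Run:
```python
from h import *
p=camera('top')
im=p['frame'][:,:,::-1]
a=cv2.resize(im[160:290,340:500],None,fx=5,fy=5,interpolation=cv2.INTER_CUBIC); cv2.imwrite('pics/t1.png',a[:600,:800])
b=cv2.resize(im[190:260,260:340],None,fx=8,fy=8,interpolation=cv2.INTER_CUBIC); cv2.imwrite('pics/t2.png',b)
for q,z in [('coffee_box',.07),('cover',.07),('panel_face',.088),('button_left',.05),('button_right',.05),('scoop_bowl',.0225)]:
    for r in masks_of(p,q)[:2]:
        m=r['region']; c,_=cv2.findContours(m.astype(np.uint8),cv2.RETR_EXTERNAL,cv2.CHAIN_APPROX_NONE)
        c=max(c,key=cv2.contourArea)
        w=np.array([onz(p,x[0],z)[:2] for x in c],np.float32)
        print(q,round(r['conf'],2),m.sum(),cv2.boundingRect(c),cv2.minAreaRect(w*1000))
```

```text
coffee_box 0.93 6745 (362, 174, 114, 101) ((440.89495849609375, -273.5705871582031), (213.915771484375, 199.64663696289062), 55.89959716796875)
cover 0.69 4647 (378, 178, 91, 93) ((452.9881591796875, -294.8473205566406), (160.16812133789062, 148.97055053710938), 57.28175354003906)
panel_face 0.63 4798 (375, 176, 95, 95) ((453.0162048339844, -289.8486328125), (157.80361938476562, 150.02378845214844), 56.859134674072266)
button_left 0.69 56 (383, 248, 8, 10) ((386.66162109375, -216.90785217285156), (20.434057235717773, 15.895957946777344), 0.11289045959711075)
button_right 0.69 6478 (363, 174, 113, 100) ((439.808349609375, -278.1926574707031), (213.11590576171875, 200.66293334960938), 56.664981842041016)
button_right 0.41 126 (402, 260, 10, 13) ((356.9833984375, -261.9068908691406), (13.117777824401855, 29.393802642822266), 63.32252502441406)
scoop_bowl 0.59 305 (289, 207, 21, 34) ((448.4082946777344, -22.233325958251953), (37.05200958251953, 80.62086486816406), 54.425960540771484)
scoop_bowl 0.32 1121 (173, 208, 44, 31) ((449.01104736328125, 228.35092163085938), (70.15907287597656, 100.94570922851562), 0.6614915132522583)
```

View pics/t1.png

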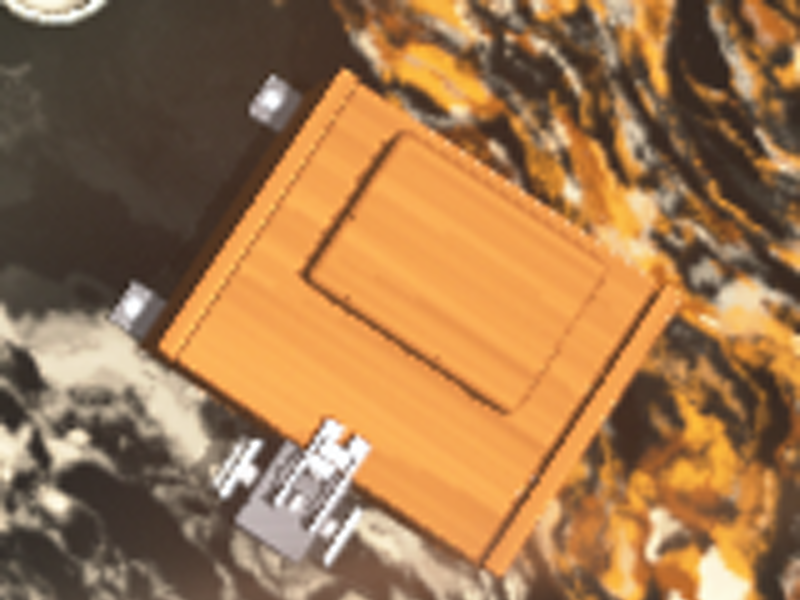

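View pics/t2.png

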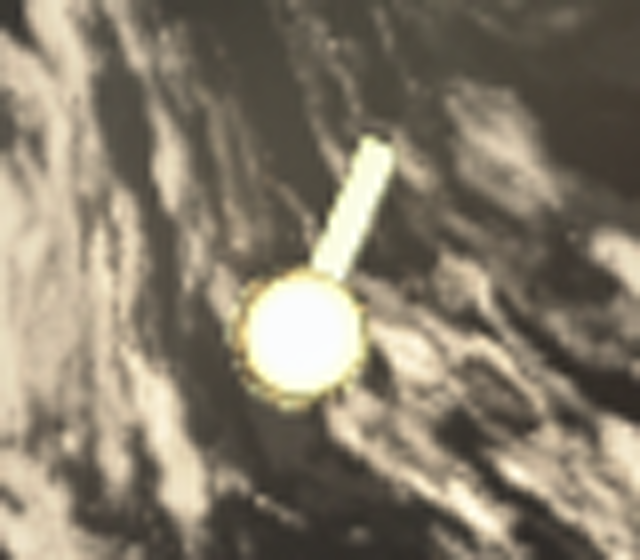

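```bash
cat >> h.py <<'E'
def rz(a): return np.array([[np.cos(a),-np.sin(a),0],[np.sin(a),np.cos(a),0],[0,0,1]])
E
python3 - <<'E'
from h import *
from scipy.optimize import least_squares
p=camera('top')
f=lambda x,y,s,ox,oy:((x+.5)/s-.5+ox,(y+.5)/s-.5+oy)
obs=[(345,70),(158,347),(680,295),(490,575),(400,130),(305,272),(512,412),(607,268)]
mod=np.array([(75,91,78),(-75,91,78),(75,-91,78),(-75,-91,78),(65,55,88),(-15,55,88),(-15,-55,88),(65,-55,88)])/1e3
uv=np.array([f(x,y,5,340,160) for x,y in obs])
def res(q):
    W=mod@rz(q[2]).T+[q[0],q[1],0]; return (proj(p,W)-uv).ravel()
r=least_squares(res,[.45,-.29,-.6]); print(r.x,np.round(r.fun.reshape(-1,2),1))
q=r.x
for n,v in dict(catch=(-97.5,0,45),bl=(-97.5,30,58),br=(-97.5,-30,58),pf=(-15,0,79),bf=(-4,0,32),studs=(-67,0,80)).items():
    w=rz(q[2])@(np.array(v)/1e3)+[q[0],q[1],0]; print(n,np.round(w,4),((proj(p,w)[0]+.5-[340,160])*5-.5).round())
c=onz(p,f(302,340,8,260,190),.025); t=onz(p,f(377,142,8,260,190),.024)
print('scoop',c,t,np.linalg.norm(t-c),'yaw -y dir',np.arctan2(*(t-c)[[1,0]]))
# rim diameter
print([np.round(1000*(onz(p,f(*x,8,260,190),.025)),1) for x in [(236,340),(366,340),(302,270),(302,410)]])
# catch with scene cam
p2=camera('scene');save(p2,'s1')
im=p2['frame'][:,:,::-1].copy()
for v in [(75,91,78),(-75,91,78),(75,-91,78),(-75,-91,78),(-97.5,30,58),(-97.5,-30,58),(-15,55,88),(-15,-55,88),(65,55,88)]:
    u=proj(p2,rz(q[2])@(np.array(v)/1e3)+[q[0],q[1],0])[0]; im=cv2.circle(im,tuple(int(k) for k in (u+.5)*8),6,(0,255,0),-1,shift=3) if 0 else im; print(v,u.round(1))
b=cv2.resize(im[150:280,320:460],None,fx=5,fy=5,interpolation=cv2.INTER_CUBIC)
for v in [(75,91,78),(-75,91,78),(75,-91,78),(-75,-91,78),(-97.5,30,58),(-97.5,-30,58),(-15,55,88),(-15,-55,88),(65,55,88)]:
    u=proj(p2,rz(q[2])@(np.array(v)/1e3)+[q[0],q[1],0])[0]; u=(u+.5-[320,150])*5-.5; cv2.circle(b,tuple(int(k) for k in u),3,(0,255,0),-1)
for w in (c,t):
    u=(proj(p2,w)[0]+.5-[320,150])*5-.5; cv2.circle(b,tuple(int(k) for k in u),3,(0,0,255),-1)
cv2.imwrite('pics/s1c.png',b[:600])
E
```

```text
[ 0.45298802 -0.29328394 -0.588919  ] [[-0.8 -1.2]
 [-1.1 -0.8]
 [ 0.6  0.1]
 [ 1.3  0.6]
 [ 0.4 -0.9]
 [-0.9  0.8]
 [-0.3  1.4]
 [ 0.8 -0.1]]
catch [ 0.3719 -0.2391  0.045 ] [281. 497.]
bl [ 0.3886 -0.2142  0.058 ] [231. 461.]
br [ 0.3552 -0.2641  0.058 ] [342. 537.]
pf [ 0.4405 -0.285   0.079 ] [400. 347.]
bf [ 0.4497 -0.2911  0.032 ] [388. 328.]
studs [ 0.3973 -0.2561  0.08  ] [335. 445.]
scoop [ 0.4304567  -0.01239751  0.025     ] [ 0.48865091 -0.03344299  0.024     ] 0.06189086417972509 yaw -y dir -0.3470085355638312
[array([430.2,   6.9,  25. ]), array([430.7, -31.1,  25. ]), array([450.9, -12.1,  25. ]), array([410.1, -12.7,  25. ])]
(75, 91, 78) [349.4 176.6]
(-75, 91, 78) [377.2 198.6]
(75, -91, 78) [411.6 167.5]
(-75, -91, 78) [444.5 187.4]
(-97.5, 30, 58) [404.9 206.2]
(-97.5, -30, 58) [427.2 202.3]
(-15, 55, 88) [379.  183.3]
(-15, -55, 88) [418.5 177.2]
(65, 55, 88) [364.1 172.4]
```

View pics/s1c.png

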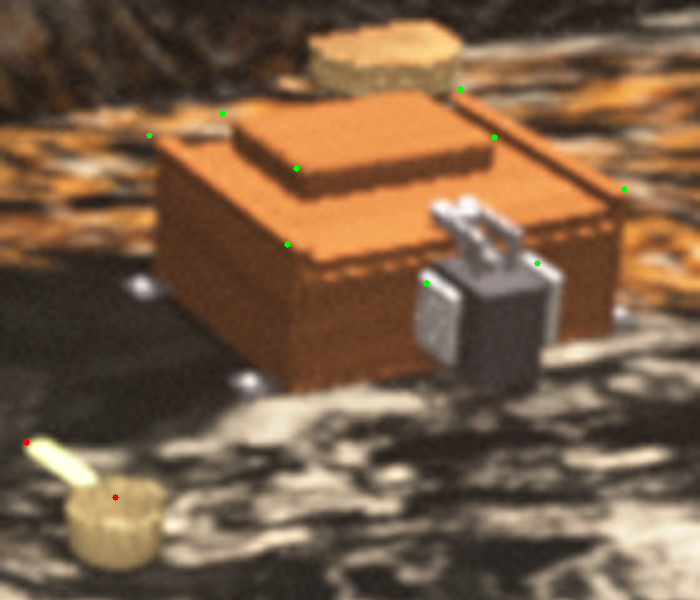

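Run:
```python
from h import *
from scipy.optimize import least_squares
p=camera('top');p2=camera('scene')
f=lambda x,y,s,ox,oy:((x+.5)/s-.5+ox,(y+.5)/s-.5+oy)
obs=[(345,70),(158,347),(680,295),(490,575),(400,130),(305,272),(512,412),(607,268),(237,467),(342,536)]
mod=np.array([(75,91,78),(-75,91,78),(75,-91,78),(-75,-91,78),(65,55,88),(-15,55,88),(-15,-55,88),(65,-55,88),(-97.5,28,58),(-97.5,-28,58)])/1e3
uv=np.array([f(x,y,5,340,160) for x,y in obs])
o2=[(155,140),(300,262),(622,203),(455,92),(300,175),(495,145),(235,120),(442,284)]
m2=np.array([(75,91,78),(-75,91,78),(-75,-91,78),(75,-91,78),(-15,55,88),(-15,-55,88),(65,55,88),(-97.5,30,58)])/1e3
uv2=np.array([f(x,y,5,320,150) for x,y in o2])
def res(q,full=1):
    g=lambda m:(m*[1+q[4],1+q[5],1])@rz(q[2]).T+[q[0],q[1],q[3]]
    return np.r_[(proj(p,g(mod))-uv).ravel(),(proj(p2,g(m2))-uv2).ravel()*full]
for kw in [(1,1,1),(0,1,1),(0,0,1),(0,0,0)]:
    msk=np.array([1,1,1,kw[0],kw[1],kw[1]])
    r=least_squares(lambda q:res(q*msk,kw[2]),[.45,-.29,-.6,0,0,0],loss='soft_l1'); print(kw,np.round(r.x*msk,4),'catch',np.round(rz(r.x[2])@[-.0975,0,.045]+[r.x[0],r.x[1],0],4))
    print(np.round(res(r.x*msk).reshape(-1,2),1).tolist())
```

```text
(1, 1, 1) [ 0.4522 -0.2947 -0.5824 -0.004   0.0018 -0.0245] catch [ 0.3708 -0.2411  0.045 ]
[[0.0, 0.0], [0.2, 0.5], [-0.3, -0.5], [0.9, 0.1], [0.9, -0.0], [-0.1, 1.7], [-0.6, 1.2], [0.2, -0.4], [0.4, 0.0], [-0.5, -0.1], [0.1, 0.3], [-0.7, -2.0], [0.1, -1.3], [0.4, 0.9], [0.5, 0.0], [-0.2, -0.0], [-1.6, 0.1], [-2.1, 1.2]]
(0, 1, 1) [ 0.4518 -0.2933 -0.5814 -0.     -0.0039 -0.028 ] catch [ 0.3704 -0.2397  0.045 ]
[[-0.3, 0.2], [-0.0, 0.7], [-0.5, -0.3], [0.8, 0.2], [0.6, 0.2], [-0.4, 1.9], [-0.8, 1.4], [0.1, -0.2], [0.2, 0.2], [-0.6, -0.0], [0.1, -0.9], [-0.7, -3.5], [-0.0, -2.7], [0.3, -0.3], [0.5, -1.3], [-0.3, -1.3], [-1.6, -1.1], [-2.1, -0.2]]
(0, 0, 1) [ 0.4519 -0.2933 -0.5773  0.      0.      0.    ] catch [ 0.3702 -0.2401  0.045 ]
[[-1.3, -0.5], [-1.0, 0.3], [0.6, -0.0], [1.9, 0.9], [-0.1, -0.3], [-1.0, 1.6], [-0.1, 1.7], [0.7, -0.1], [-0.0, 0.2], [-0.2, 0.4], [-0.9, -0.7], [-1.5, -3.2], [0.9, -2.9], [0.9, -0.5], [-0.0, -1.2], [0.2, -1.4], [-2.3, -1.0], [-2.2, -0.1]]
(0, 0, 0) [ 0.4527 -0.2936 -0.5839  0.      0.      0.    ] catch [ 0.3713 -0.2399  0.045 ]
[[-0.9, -1.0], [-0.9, -0.4], [0.7, -0.0], [1.7, 0.7], [0.3, -0.7], [-0.8, 1.1], [-0.1, 1.4], [0.9, -0.2], [-0.1, -0.3], [-0.3, -0.1], [-1.0, -0.9], [-2.0, -3.4], [0.7, -2.9], [1.0, -0.5], [-0.3, -1.3], [0.0, -1.5], [-2.4, -1.2], [-2.7, -0.2]]
```

```bash
cat >> h.py <<'E'
from scipy.spatial.transform import Rotation as Ro
BOX=np.array([.4525,-.2938,0]); BY=-.582
def bx(x,y,z): return BOX+rz(BY)@(np.array([x,y,z])/1e3)
def rel(pos,xang):
    "tool-frame shift (cm) and rotvec to reach pos with tool down, tool x at world angle xang"
    s=read_state(); R=Ro.from_quat(s['eef_rot'])
    d=R.inv().apply(np.array(pos)-s['ee_pos'])*100
    Rt=Ro.from_matrix(np.array([[np.cos(xang),np.sin(xang),0],[np.sin(xang),-np.cos(xang),0],[0,0,-1]]))
    print('d cm',np.round(d,2),'rv',np.round((R.inv()*Rt).as_rotvec(),3))
def st():
    s=read_state(); R=Ro.from_quat(s['eef_rot']).as_matrix()
    print('t',round(s['time'],2),'p',np.round(s['ee_pos'],4),'box',np.round(rz(-BY)@(s['ee_pos']-BOX)*1e3,1),'xang',round(np.arctan2(R[1,0],R[0,0]),3),'F',np.round(s['ft_force'],1),'w',round(s['width'],4),'q',np.round(s['joint_positions'],2))
E
python3 -c "
from h import *
rel(bx(-97.5,0,150),BY)"
```

```text
d cm [ 27.64 -28.01   3.9 ] rv [ 0.    -0.     0.903]
```

{"method": "play_rows", "body": {"moves": [[[3.5,-3.5,0.5],[0,0,0.13],8.7],[[7,-7,1],[0,0,0.26],8.7],[[10.5,-10.5,1.5],[0,0,0.39],8.7],[[14,-14,2],[0,0,0.52],8.7],[[17.5,-17.5,2.5],[0,0,0.65],8.7],[[21,-21,3],[0,0,0.78],8.7],[[24.5,-24.7,3.5],[0,0,0.9],8.7],[[27.6,-28,3.9],[0,0,0.903],8.7]]}}

```text
time: 2.65
ee_pos: [0.3714, -0.2387, 0.1501]
eef_rot: [0.958, -0.288, 0.0, 0.0]
ft_force: [0.8, -1.5, 0.6]
width: 0.0873
```

```bash
python3 -c "
from h import *
st()
p=camera('top');save(p,'t3');p=camera('scene');save(p,'s3')
st()
rel(bx(-97.5,0,150),BY)"
```

```text
t 2.65 p [ 0.3714 -0.2387  0.1501] box [-98.1   1.4 150.1] xang -0.583 F [ 0.8 -1.5  0.6] w 0.0873 q [ 0.8  -0.03 -0.33  1.96 -0.01  1.21 -1.67]
t 2.75 p [ 0.3727 -0.2361  0.1501] box [-98.4   4.4 150.1] xang -0.576 F [-0.  -1.4 -0.3] w 0.087 q [ 0.8  -0.03 -0.33  1.96 -0.01  1.21 -1.67]
d cm [0.09 0.44 0.01] rv [-0.001 -0.     0.006]
```

View pics/s3.png

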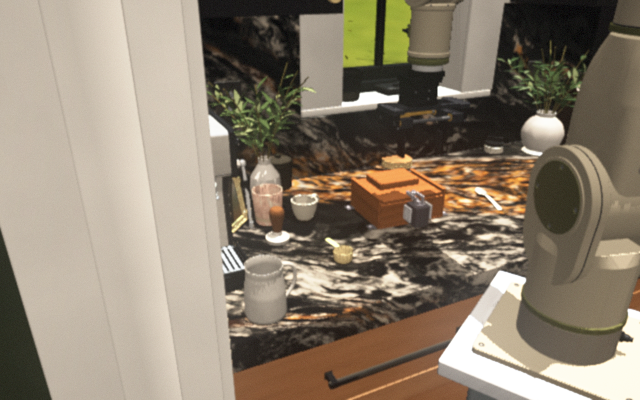

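View pics/t3.png

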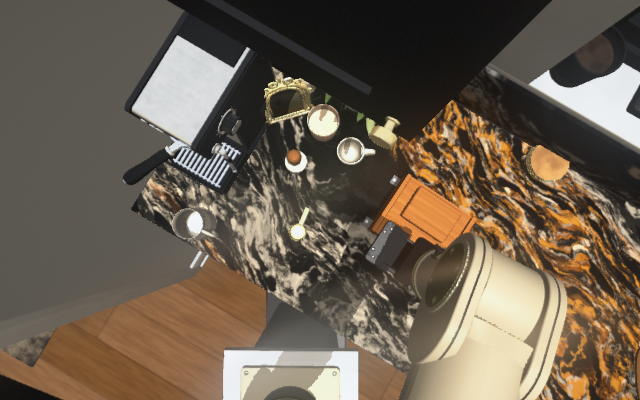

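{"method": "play_rows", "body": {"moves": [[[0,0,0],[0,0,0],8.7],[[0,0,0],[0,0,0],8.7],[[0,0,0],[0,0,0],8.7],[[0,0,0],[0,0,0],8.7]]}}

```text
time: 3.25
ee_pos: [0.3705, -0.2408, 0.1501]
eef_rot: [0.958, -0.287, 0.0, 0.0]
ft_force: [-0.5, 0.4, 0.0]
width: 0.0867
```

```bash
python3 -c "
from h import *
st()
rel(bx(-97.5,0,28),BY)"
```

```text
t 3.25 p [ 0.3705 -0.2408  0.1501] box [-97.6  -0.8 150.1] xang -0.583 F [-0.5  0.4  0. ] w 0.0867 q [ 0.81 -0.03 -0.32  1.96 -0.01  1.21 -1.67]
d cm [ 1.000e-02 -8.000e-02  1.221e+01] rv [-0.    -0.    -0.001]
```

{"method": "play_rows", "body": {"moves": [[[0,0,2],[0,0,0],8.7],[[0,0,4],[0,0,0],8.7],[[0,0,6],[0,0,0],8.7],[[0,0,7.5],[0,0,0],8.7],[[0,0,9],[0,0,0],8.7],[[0,0,10.5],[0,0,0],8.7],[[0,0,11.7],[0,0,0],8.7],[[0,0,12.2],[0,0,0],8.7]]}}

```text
time: 4.25
ee_pos: [0.3705, -0.2402, 0.0273]
eef_rot: [0.958, -0.287, -0.0, -0.0]
ft_force: [-0.1, -0.0, -0.1]
width: 0.0874
```

```bash
python3 -c "
from h import *
st()
p=camera('scene');save(p,'s4');im=p['frame'][:,:,::-1];cv2.imwrite('pics/s4c.png',cv2.resize(im[130:250,340:480],None,fx=5,fy=5,interpolation=cv2.INTER_CUBIC))
st()"
```

```text
t 4.25 p [ 0.3705 -0.2402  0.0273] box [-98.   -0.3  27.3] xang -0.582 F [-0.1 -0.  -0.1] w 0.0874 q [ 0.79  0.12 -0.33  2.09  0.05  0.94 -1.72]
t 4.3 p [ 0.3704 -0.2402  0.0271] box [-98.1  -0.3  27.1] xang -0.582 F [-0.5  0.5 -0.4] w 0.087 q [ 0.79  0.12 -0.33  2.09  0.05  0.94 -1.72]
```

View pics/s4c.png

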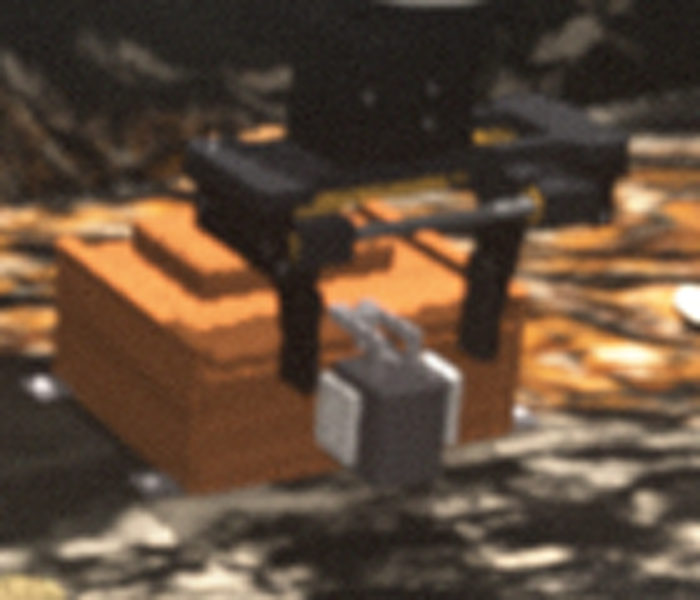

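```bash
python3 -c "
from h import *
p=camera('scene')
f=lambda w:((proj(p,w)[0]+.5-[340,130])*5-.5).round()
for v in [(-98,51,27),(-98,-51,27),(-98,44,27),(-98,-44,27),(-112,30,58),(-82,30,58),(-112,30,22),(-120,18,60),(-120,-18,60),(-120,18,0),(-58,7,80),(-75,91,0),(-75,91,60),(-75,-91,0)]: print(v,f(bx(*v)))
T=p['camera_from_world'];print(p['intrinsics'])
"
```

```text
(-98, 51, 27) [286. 451.]
(-98, -51, 27) [472. 416.]
(-98, 44, 27) [299. 449.]
(-98, -44, 27) [460. 419.]
(-112, 30, 58) [346. 395.]
(-82, 30, 58) [312. 370.]
(-112, 30, 22) [340. 466.]
(-120, 18, 60) [378. 394.]
(-120, -18, 60) [446. 382.]
(-120, 18, 0) [368. 511.]
(-58, 7, 80) [331. 301.]
(-75, 91, 0) [183. 497.]
(-75, 91, 60) [189. 381.]
(-75, -91, 0) [509. 434.]
[[500.34226333   0.         319.69125422]
 [  0.         500.34226333 210.23255178]
 [  0.           0.           1.        ]]
```

```bash
python3 -c "
from h import *
p=camera('scene');im=p['frame'][:,:,::-1];cv2.imwrite('pics/s5c.png',cv2.resize(im[130:250,340:480],None,fx=5,fy=5,interpolation=cv2.INTER_CUBIC))
p=camera('top');im=p['frame'][:,:,::-1];cv2.imwrite('pics/t5c.png',cv2.resize(im[160:280,340:480],None,fx=5,fy=5,interpolation=cv2.INTER_CUBIC))
st()"
```

```text
t 4.45 p [ 0.371  -0.2406  0.0284] box [-97.3  -0.3  28.4] xang -0.582 F [-0.9  0.9  0.2] w 0.0872 q [ 0.79  0.12 -0.33  2.09  0.05  0.94 -1.72]
```

View pics/s5c.png

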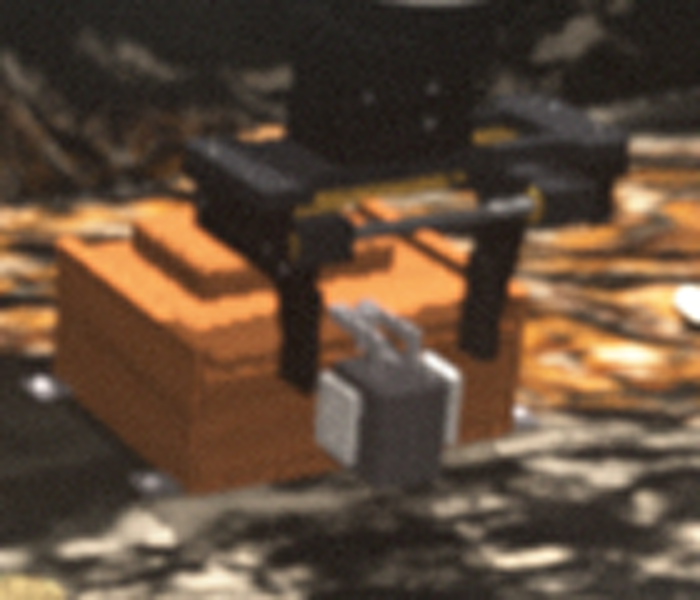

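View pics/t5c.png

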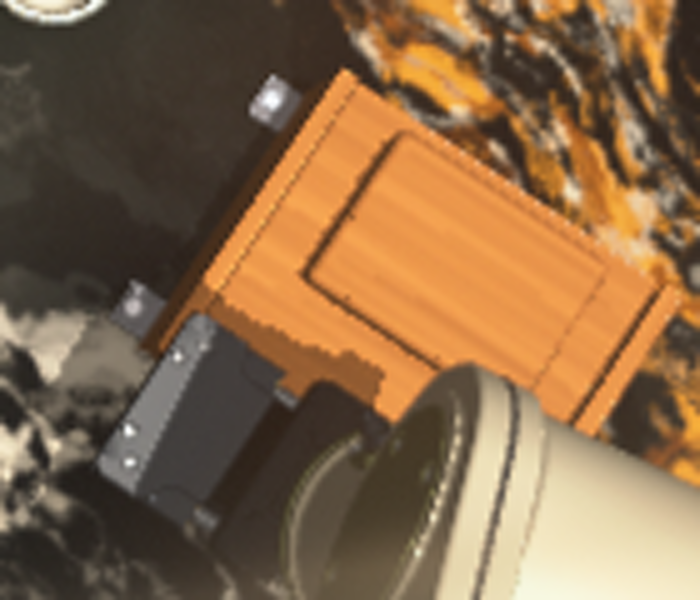

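```bash
python3 -c "
from h import *
p=camera('top')
f=lambda w:((proj(p,w)[0]+.5-[340,160])*5-.5).round()
for z in (100,130,160):
  for v in [(-98-37.5,95,z),(-98+37.5,95,z)]: print(v,f(bx(*v)))
s=read_state();print(s['ee_pos'],s['joint_positions'])
p=camera('scene');f=lambda w:((proj(p,w)[0]+.5-[340,130])*5-.5).round()
for z in (27,57,98,128,160):
  for v in [(-98-37.5,95,z),(-98+37.5,95,z),(-98-37,-95,z),(-98,51,z)]: print(v,f(bx(*v)))
"
```

```text
(-135.5, 95, 100) [ 74. 458.]
(-60.5, 95, 100) [171. 313.]
(-135.5, 95, 130) [ 80. 463.]
(-60.5, 95, 130) [181. 312.]
(-135.5, 95, 160) [ 87. 467.]
(-60.5, 95, 160) [191. 310.]
[ 0.37105086 -0.24062569  0.02847315] [ 0.79022523  0.11903169 -0.33169868  2.089176    0.04810746  0.93954047
 -1.72075148]
(-135.5, 95, 27) [242. 502.]
(-60.5, 95, 27) [163. 434.]
(-135, -95, 27) [596. 432.]
(-98, 51, 27) [286. 451.]
(-135.5, 95, 57) [246. 441.]
(-60.5, 95, 57) [166. 376.]
(-135, -95, 57) [604. 374.]
(-98, 51, 57) [290. 393.]
(-135.5, 95, 98) [252. 356.]
(-60.5, 95, 98) [170. 294.]
(-135, -95, 98) [615. 293.]
(-98, 51, 98) [296. 310.]
(-135.5, 95, 128) [256. 291.]
(-60.5, 95, 128) [173. 233.]
(-135, -95, 128) [623. 231.]
(-98, 51, 128) [301. 248.]
(-135.5, 95, 160) [260. 221.]
(-60.5, 95, 160) [177. 166.]
(-135, -95, 160) [631. 164.]
(-98, 51, 160) [306. 180.]
```

{"method": "play_rows", "body": {"moves": [[[0,0,0.4],[0,0,0],8.7],[[0,0,0.8],[0,0,0],8.7],[[0,0,1.0],[0,0,0],8.7],[[0,0,1.0],[0,0,0],8.7]]}}

```text
time: 5.05
ee_pos: [0.3706, -0.2403, 0.0178]
eef_rot: [0.958, -0.287, -0.0, -0.0]
ft_force: [-0.7, 0.3, -0.5]
width: 0.087
```

```bash
python3 -c "
from h import *
st()
p=camera('scene');im=p['frame'][:,:,::-1];cv2.imwrite('pics/s6c.png',cv2.resize(im[130:250,340:480],None,fx=5,fy=5,interpolation=cv2.INTER_CUBIC))
st()"
```

```text
t 5.05 p [ 0.3706 -0.2403  0.0178] box [-97.8  -0.3  17.8] xang -0.582 F [-0.7  0.3 -0.5] w 0.087 q [ 0.79  0.14 -0.33  2.1   0.06  0.92 -1.73]
t 5.1 p [ 0.3707 -0.2403  0.018 ] box [-97.7  -0.3  18. ] xang -0.582 F [ 0.3  0.  -0.4] w 0.0871 q [ 0.79  0.14 -0.33  2.1   0.06  0.92 -1.73]
```

View pics/s6c.png

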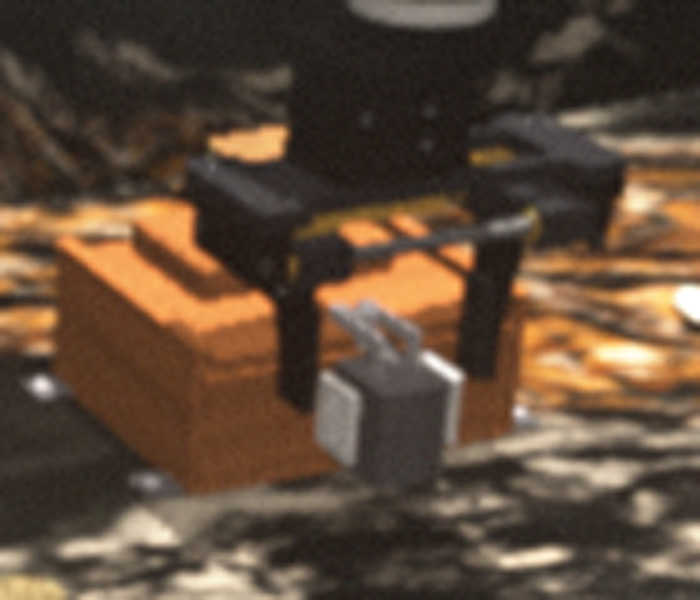

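{"method": "play_rows", "body": {"moves": [[[0,0,0],[0,0,0],6.5],[[0,0,0],[0,0,0],5.5],[[0,0,0],[0,0,0],4.4],[[0,0,0],[0,0,0],4.4],[[0,0,0],[0,0,0],4.4],[[0,0,0],[0,0,0],4.4]], "grip_force": 25}}

```text
time: 5.85
ee_pos: [0.37, -0.2414, 0.0181]
eef_rot: [0.958, -0.287, -0.0, 0.001]
ft_force: [-4.7, -5.5, 1.7]
width: 0.0449
```

```bash
python3 -c "
from h import *
st()
p=camera('scene');im=p['frame'][:,:,::-1];cv2.imwrite('pics/s7c.png',cv2.resize(im[130:250,340:480],None,fx=5,fy=5,interpolation=cv2.INTER_CUBIC))
st()"
```

```text
t 5.85 p [ 0.37   -0.2414  0.0181] box [-97.8  -1.6  18.1] xang -0.583 F [-4.7 -5.5  1.7] w 0.0449 q [ 0.79  0.14 -0.33  2.1   0.06  0.92 -1.73]
t 5.9 p [ 0.3698 -0.2416  0.0181] box [-97.8  -1.8  18.1] xang -0.583 F [-4.6 -5.5  2. ] w 0.0449 q [ 0.79  0.14 -0.33  2.1   0.06  0.92 -1.73]
```

View pics/s7c.png

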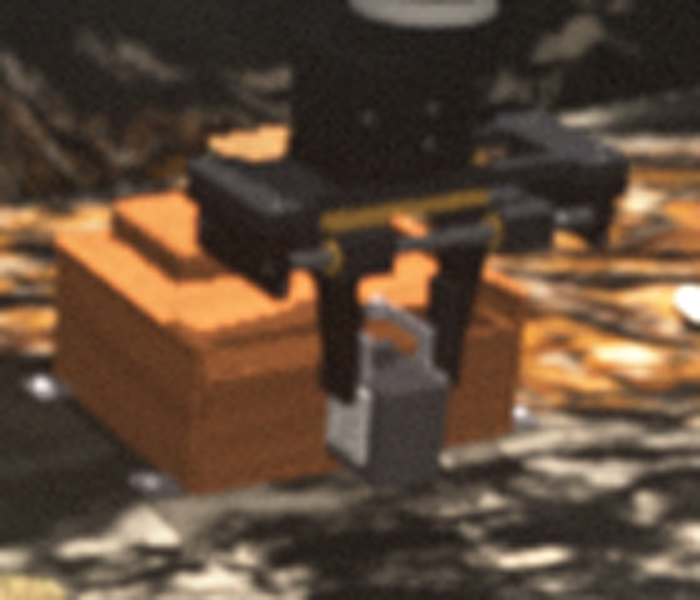

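{"method": "play_rows", "body": {"moves": [[[0,0,0],[0,0,0],8.7],[[0,0,0],[0,0,0],8.7],[[0,0,0],[0,0,0],8.7],[[0,0,-2],[0,0,0],8.7],[[0,0,-4.5],[0,0,0],8.7],[[0,0,-7.5],[0,0,0],8.7],[[0,0,-10],[0,0,0],8.7],[[0,0,-10],[0,0,0],3]]}}

```text
time: 6.9
ee_pos: [0.3723, -0.2405, 0.1197]
eef_rot: [0.958, -0.287, 0.002, 0.0]
ft_force: [-0.1, -0.4, -0.6]
width: 0.0825
```

```bash
python3 -c "
from h import *
st()
p=camera('scene');im=p['frame'][:,:,::-1];cv2.imwrite('pics/s8c.png',cv2.resize(im[100:250,320:480],None,fx=4,fy=4,interpolation=cv2.INTER_CUBIC))
f=lambda w:((proj(p,w)[0]+.5-[320,100])*4-.5).round()
for z in (118,147): print([f(bx(-98,y,z)) for y in (-51,51)])
p=camera('top');im=p['frame'][:,:,::-1];cv2.imwrite('pics/t8c.png',cv2.resize(im[160:280,340:480],None,fx=5,fy=5,interpolation=cv2.INTER_CUBIC))
f=lambda w:((proj(p,w)[0]+.5-[340,160])*5-.5).round()
for d in (0,20,40): print(d,[f(bx(x+d,y,88)) for x,y in ((-15,55),(65,55),(65,-55))])
st()"
```

```text
t 6.9 p [ 0.3723 -0.2405  0.1197] box [-96.3   0.4 119.7] xang -0.582 F [-0.1 -0.4 -0.6] w 0.0825 q [ 0.8   0.   -0.33  1.99 -0.    1.14 -1.68]
[array([473., 310.]), array([319., 335.])]
[array([478., 263.]), array([323., 286.])]
0 [array([301., 278.]), array([402., 127.]), array([612., 267.])]
20 [array([327., 240.]), array([427.,  89.]), array([637., 229.])]
40 [array([352., 202.]), array([451.,  52.]), array([661., 191.])]
t 7.0 p [ 0.3708 -0.24    0.1176] box [-97.8   0.  117.6] xang -0.582 F [ 0.4 -0.1  0. ] w 0.0759 q [ 0.8   0.   -0.33  2.    0.    1.14 -1.68]
```

View pics/s8c.png

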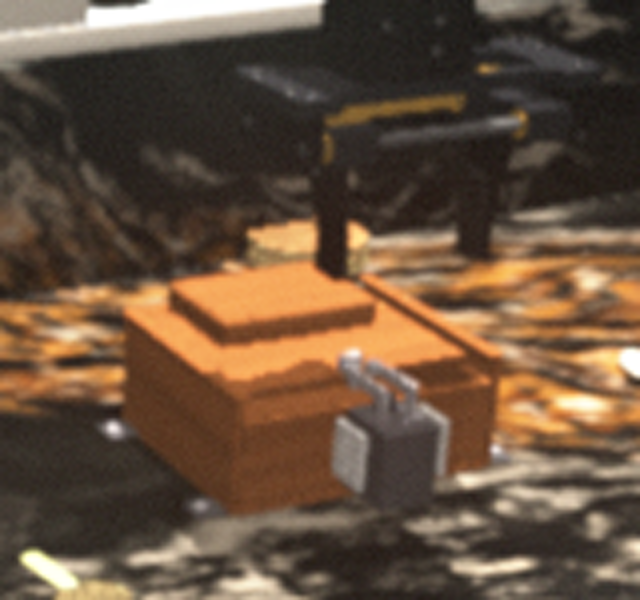

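View pics/t8c.png

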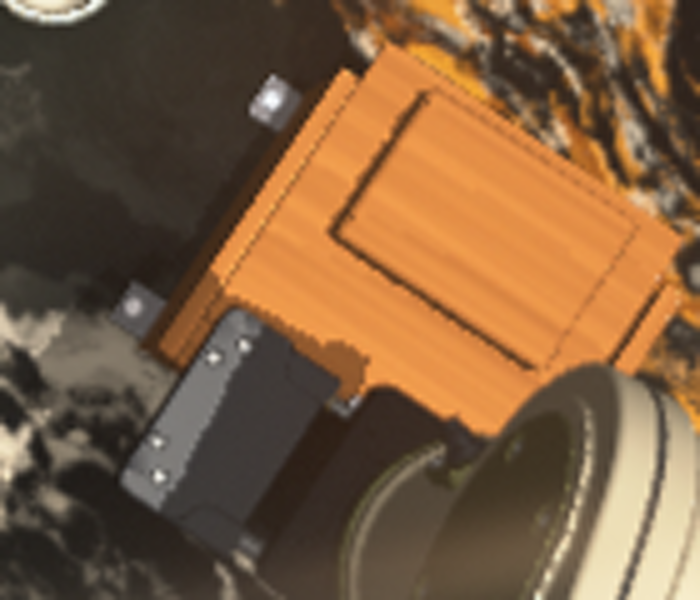

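{"method": "play_rows", "body": {"moves": [[[2,0,0],[0,0,0],0],[[4,0,0],[0,0,0],0],[[6,0,0],[0,0,0],0],[[8.4,0,0],[0,0,0],0],[[8.4,0,0.8],[0,0,0],0],[[8.4,0,2],[0,0,0],0],[[8.4,0,3],[0,0,0],0],[[8.4,0,3.3],[0,0,0],0]]}}

```text
time: 8.0
ee_pos: [0.44, -0.2861, 0.084]
eef_rot: [0.958, -0.287, -0.001, -0.0]
ft_force: [0.6, 0.2, -0.1]
width: 0.002
```

```bash
python3 -c "
from h import *
st()
p=camera('scene');im=p['frame'][:,:,::-1];cv2.imwrite('pics/s9c.png',cv2.resize(im[100:250,320:480],None,fx=4,fy=4,interpolation=cv2.INTER_CUBIC))
f=lambda w:((proj(p,w)[0]+.5-[320,100])*4-.5).round()
for z in (70,84,115): print([f(bx(-14,y,z)) for y in (-15,15)])
st()"
```

```text
t 8.0 p [ 0.44   -0.2861  0.084 ] box [-14.6  -0.4  84. ] xang -0.582 F [ 0.6  0.2 -0.1] w 0.002 q [ 0.78  0.22 -0.32  1.84  0.08  1.1  -1.73]
[array([337., 345.]), array([295., 352.])]
[array([339., 324.]), array([296., 331.])]
[array([343., 277.]), array([299., 283.])]
t 8.05 p [ 0.4402 -0.2862  0.0842] box [-14.4  -0.4  84.2] xang -0.582 F [ 0.4 -0.3  0.1] w 0.0013 q [ 0.78  0.22 -0.32  1.84  0.08  1.1  -1.73]
```

View pics/s9c.png

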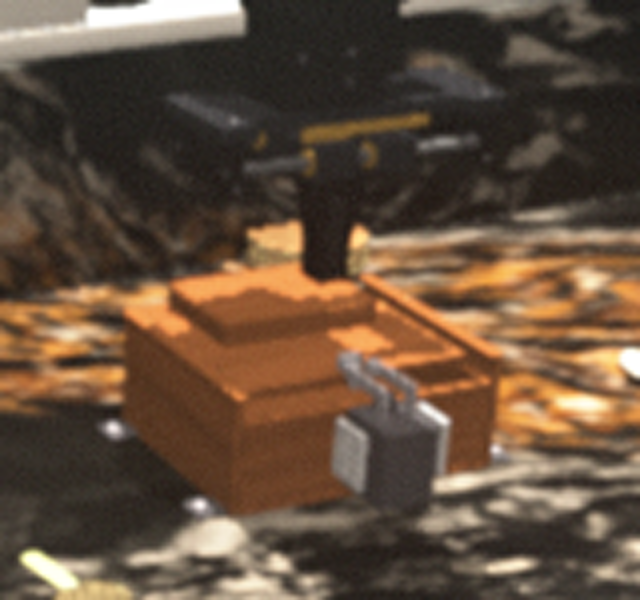

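{"method": "play_rows", "body": {"moves": [[[0,0,1],[0,0,0],0],[[0,0,2],[0,0,0],0],[[0,0,3],[0,0,0],0],[[0,0,3.5],[0,0,0],0],[[0,0,3.5],[0,0,0],0]]}}

```text
time: 8.68
ee_pos: [0.4407, -0.2864, 0.0496]
eef_rot: [0.958, -0.287, -0.0, -0.0]
ft_force: [0.1, -1.1, 0.2]
width: 0.0007
```

```bash
python3 -c "
from h import *
st()
p=camera('scene');im=p['frame'][:,:,::-1];cv2.imwrite('pics/s10c.png',cv2.resize(im[100:250,320:480],None,fx=4,fy=4,interpolation=cv2.INTER_CUBIC))
p=camera('top');im=p['frame'][:,:,::-1];cv2.imwrite('pics/t10c.png',cv2.resize(im[160:280,340:480],None,fx=5,fy=5,interpolation=cv2.INTER_CUBIC))
st()"
```

```text
t 8.68 p [ 0.4407 -0.2864  0.0496] box [-13.9  -0.3  49.6] xang -0.582 F [ 0.1 -1.1  0.2] w 0.0007 q [ 0.77  0.26 -0.32  1.87  0.09  1.03 -1.74]
t 8.78 p [ 0.4411 -0.2866  0.0503] box [-13.5  -0.3  50.3] xang -0.582 F [-0.5  0.   0.5] w 0.0008 q [ 0.77  0.26 -0.32  1.87  0.09  1.03 -1.74]
```

View pics/s10c.png

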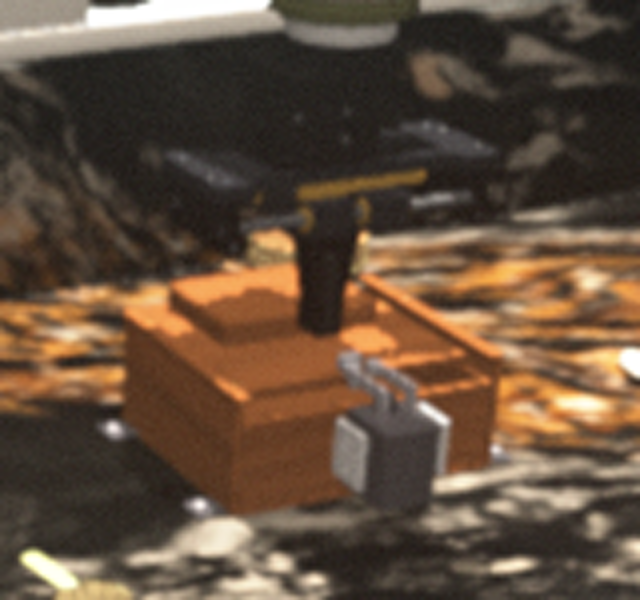

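{"method": "play_rows", "body": {"moves": [[[0,0,0.3],[0,0,0],0],[[0,0,0.5],[0,0,0],0],[[0,0,0.5],[0,0,0],0]]}}

```text
time: 9.15
ee_pos: [0.4408, -0.2865, 0.0449]
eef_rot: [0.958, -0.287, -0.0, -0.0]
ft_force: [1.2, -1.1, -0.2]
width: 0.0005
```

{"method": "play_rows", "body": {"moves": [[[0,0,0.2],[0,0,0],0],[[0,0,0.2],[0,0,0],0]]}}

```text
time: 9.4
ee_pos: [0.4408, -0.2865, 0.0429]
eef_rot: [0.958, -0.287, -0.0, 0.0]
ft_force: [-0.4, -0.2, -0.2]
width: 0.0004
```

{"method": "play_rows", "body": {"moves": [[[0,0,0.2],[0,0,0],0],[[0,0,0.2],[0,0,0],0]]}}

```text
time: 9.65
ee_pos: [0.4408, -0.2865, 0.0409]
eef_rot: [0.958, -0.287, -0.0, -0.0]
ft_force: [-0.2, -0.5, 0.3]
width: 0.0005
```

{"method": "play_rows", "body": {"moves": [[[0,0,0.15],[0,0,0],0],[[0,0,0.15],[0,0,0],0]]}}

```text
time: 9.9
ee_pos: [0.4408, -0.2865, 0.0394]
eef_rot: [0.958, -0.287, -0.0, 0.0]
ft_force: [-1.0, -0.2, 0.5]
width: 0.0006
```

{"method": "play_rows", "body": {"moves": [[[0,0,0.15],[0,0,0],0],[[0,0,0.15],[0,0,0],0]]}}

```text
time: 10.15
ee_pos: [0.4408, -0.2865, 0.0379]
eef_rot: [0.958, -0.287, -0.0, -0.0]
ft_force: [0.2, 0.5, 0.5]
width: 0.0006
```

```bash
python3 -c "
from h import *
st()
p=camera('scene');im=p['frame'][:,:,::-1];cv2.imwrite('pics/s11c.png',cv2.resize(im[100:250,320:480],None,fx=4,fy=4,interpolation=cv2.INTER_CUBIC))
st()"
```

```text
t 10.15 p [ 0.4408 -0.2865  0.0379] box [-13.8  -0.3  37.9] xang -0.582 F [0.2 0.5 0.5] w 0.0006 q [ 0.77  0.28 -0.32  1.88  0.1   1.   -1.74]
t 10.2 p [ 0.4409 -0.2866  0.038 ] box [-13.7  -0.4  38. ] xang -0.582 F [0.4 0.5 0.6] w 0.0004 q [ 0.77  0.28 -0.32  1.88  0.1   1.   -1.74]
```

View pics/s11c.png

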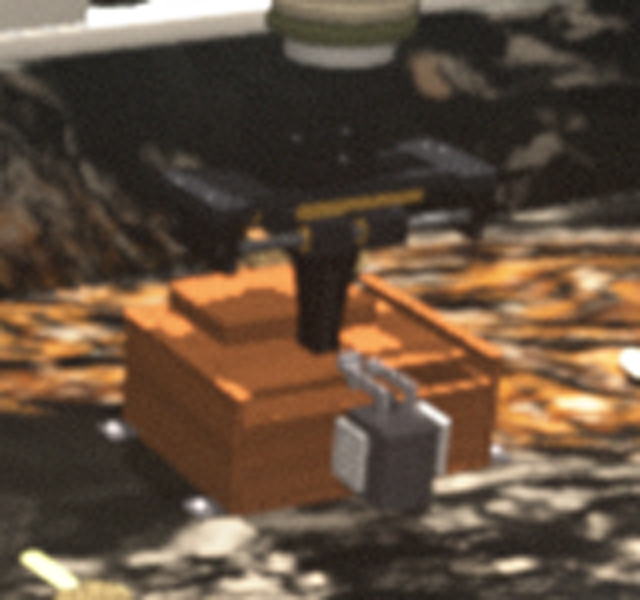

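{"method": "play_rows", "body": {"moves": [[[0,0,-0.4],[0,0,0],0],[[0.8,0,-0.4],[0,0,0],0],[[1.6,0,-0.4],[0,0,0],0],[[2.6,0,-0.4],[0,0,0],0],[[3.6,0,-0.4],[0,0,0],0],[[4.6,0,-0.4],[0,0,0],0],[[5.6,0,-0.4],[0,0,0],0],[[6.6,0,-0.4],[0,0,0],0]]}}

```text
time: 11.2
ee_pos: [0.4965, -0.3232, 0.0419]
eef_rot: [0.958, -0.287, -0.0, -0.0]
ft_force: [-1.0, 0.4, 1.0]
width: 0.0004
```

{"method": "play_rows", "body": {"moves": [[[0.8,0,0],[0,0,0],0],[[1.6,0,0],[0,0,0],0],[[2.4,0,0],[0,0,0],0],[[3.2,0,0],[0,0,0],0],[[3.8,0,0],[0,0,0],0],[[3.8,0,0],[0,0,0],0]]}}

```text
time: 11.95
ee_pos: [0.5283, -0.3441, 0.0421]
eef_rot: [0.958, -0.287, 0.0, 0.0]
ft_force: [0.1, 0.5, 0.8]
width: 0.0006
```

```bash
python3 -c "
from h import *
st()
p=camera('scene');im=p['frame'][:,:,::-1];cv2.imwrite('pics/s12c.png',cv2.resize(im[100:250,320:480],None,fx=4,fy=4,interpolation=cv2.INTER_CUBIC))
st()"
```

```text
t 11.95 p [ 0.5283 -0.3441  0.0421] box [91.  -0.3 42.1] xang -0.582 F [0.1 0.5 0.8] w 0.0006 q [ 0.73  0.48 -0.29  1.6   0.15  1.09 -1.75]
t 12.0 p [ 0.5281 -0.3439  0.0422] box [90.7 -0.3 42.2] xang -0.582 F [-0.3  0.4  0.1] w 0.0005 q [ 0.73  0.48 -0.29  1.6   0.15  1.09 -1.75]
```

View pics/s12c.png

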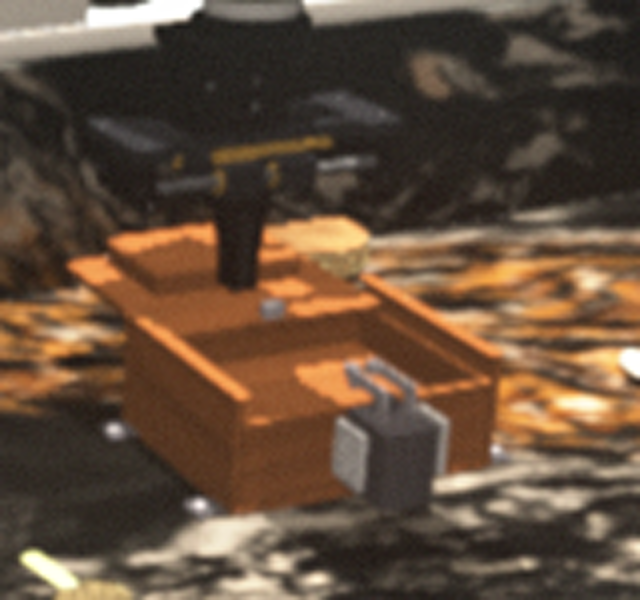

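{"method": "play_rows", "body": {"moves": [[[0.3,0,0],[0,0,0],0],[[0.6,0,0],[0,0,0],0],[[0.8,0,0],[0,0,0],0],[[0.8,0,0],[0,0,0],0]]}}

```text
time: 12.5
ee_pos: [0.5347, -0.3483, 0.0421]
eef_rot: [0.958, -0.287, 0.0, 0.0]
ft_force: [0.5, -0.5, 0.3]
width: 0.0005
```

{"method": "play_rows", "body": {"moves": [[[0.2,0,0],[0,0,0],0],[[0.4,0,0],[0,0,0],0]]}}

```text
time: 12.75
ee_pos: [0.535, -0.3486, 0.0419]
eef_rot: [0.958, -0.287, -0.003, -0.001]
ft_force: [-19.4, 12.5, 16.9]
width: 0.0005
```

{"method": "play_rows", "body": {"moves": [[[-1,0,0],[0,0,0],0],[[-1.5,0,-1],[0,0,0],0],[[-1.5,0,-4],[0,0,0],0],[[-1.5,0,-8],[0,0,0],0],[[-1.5,0,-12],[0,0,0],0],[[-6,0,-15],[0,0,0],0],[[-12,0,-15],[0,0,0],0],[[-18,0,-15],[0,0,0],0]]}}

```text
time: 13.75
ee_pos: [0.3865, -0.2506, 0.193]
eef_rot: [0.958, -0.287, 0.001, 0.0]
ft_force: [0.2, -0.8, 0.2]
width: 0.0006
```

```bash
python3 -c "
from h import *
st()
p=camera('top');im=p['frame'][:,:,::-1];cv2.imwrite('pics/t13c.png',cv2.resize(im[120:280,280:480],None,fx=4,fy=3.75,interpolation=cv2.INTER_CUBIC))
f=lambda w:((proj(p,w)[0]+.5-[280,120])*[4,3.75]-.5).round()
print([f(bx(x+125,y,88)) for x,y in ((-15,55),(65,55),(65,-55),(-15,-55))],f(bx(50,70,70)))
st()"
```

```text
t 13.75 p [ 0.3865 -0.2506  0.193 ] box [-78.9  -0.2 193. ] xang -0.582 F [ 0.2 -0.8  0.2] w 0.0006 q [ 0.81 -0.02 -0.33  1.85 -0.01  1.3  -1.67]
[array([606., 182.]), array([685.,  70.]), array([852., 174.]), array([774., 286.])] [516. 255.]
t 13.8 p [ 0.38   -0.2467  0.1915] box [-86.5  -0.5 191.5] xang -0.582 F [-1.1  1.2 -1.1] w 0.0007 q [ 0.81 -0.03 -0.33  1.87 -0.01  1.31 -1.67]
```

View pics/t13c.png

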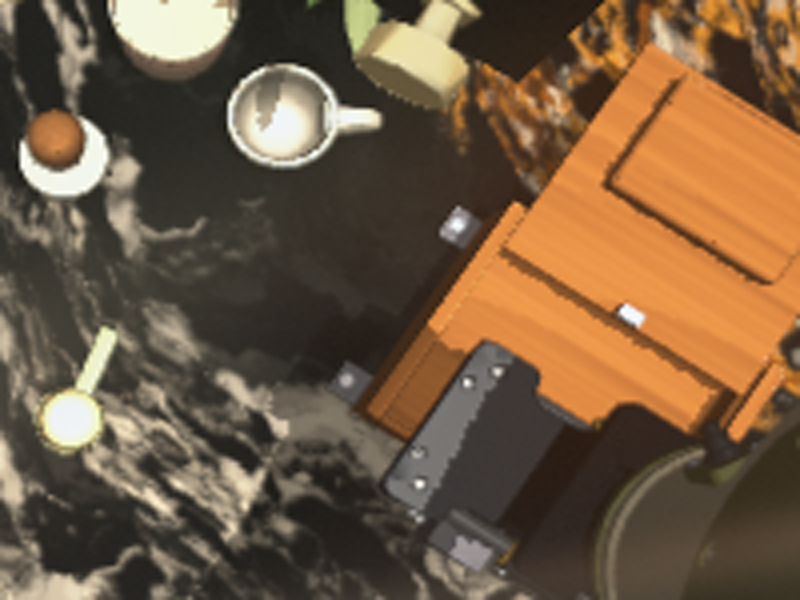

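```bash
python3 -c "
from h import *
st()
rel([.4305,-.0122,.16],-.347)"
```

```text
t 13.8 p [ 0.38   -0.2467  0.1915] box [-86.5  -0.5 191.5] xang -0.582 F [-1.1  1.2 -1.1] w 0.0007 q [ 0.81 -0.03 -0.33  1.87 -0.01  1.31 -1.67]
d cm [ -8.65 -22.37   3.14] rv [ 0.002  0.004 -0.235]
```

{"method": "play_rows", "body": {"moves": [[[-2,-3,0],[0,0,0],8.7],[[-3.5,-7,0],[0,0,-0.05],8.7],[[-5,-11,0],[0,0,-0.1],8.7],[[-6.5,-15,0.5],[0,0,-0.15],8.7],[[-7.7,-19,1],[0,0,-0.2],8.7],[[-8.6,-22.3,2],[0,0,-0.235],8.7],[[-8.6,-22.3,3],[0,0,-0.235],8.7],[[-8.6,-22.3,3],[0,0,-0.235],8.7]]}}

```text
time: 14.8
ee_pos: [0.4378, -0.0186, 0.1618]
eef_rot: [0.985, -0.173, -0.0, 0.0]
ft_force: [-0.1, -0.4, 0.2]
width: 0.0726
```

{"method": "play_rows", "body": {"moves": [[[0,0,0],[0,0,0],8.7],[[0,0,0],[0,0,0],8.7],[[0,0,0],[0,0,0],8.7],[[0,0,0],[0,0,0],8.7]]}}

```text
time: 15.3
ee_pos: [0.4383, -0.018, 0.1622]
eef_rot: [0.985, -0.173, 0.0, 0.0]
ft_force: [0.5, -0.4, -0.2]
width: 0.0867
```

```bash
python3 -c "
from h import *
st()
rel([.4305,-.0122,.03],-.347)"
```

```text
t 15.3 p [ 0.4383 -0.018   0.1622] box [-163.5  222.6  162.2] xang -0.347 F [ 0.5 -0.4 -0.2] w 0.0867 q [ 0.57 -0.04 -0.61  1.93 -0.02  1.24 -1.95]
d cm [-0.93 -0.28 13.22] rv [ 0. -0. -0.]
```

{"method": "play_rows", "body": {"moves": [[[-0.9,-0.3,2],[0,0,0],8.7],[[-0.9,-0.3,4.5],[0,0,0],8.7],[[-0.9,-0.3,7],[0,0,0],8.7],[[-0.9,-0.3,9.5],[0,0,0],8.7],[[-0.9,-0.3,11.5],[0,0,0],8.7],[[-0.9,-0.3,13.2],[0,0,0],8.7],[[-0.9,-0.3,13.2],[0,0,0],8.7]]}}

```text
time: 16.18
ee_pos: [0.4299, -0.0119, 0.0292]
eef_rot: [0.985, -0.173, -0.001, -0.0]
ft_force: [-0.2, 0.0, 0.9]
width: 0.087
```

```bash
python3 -c "
from h import *
st()
p=camera('scene');im=p['frame'][:,:,::-1];cv2.imwrite('pics/s14c.png',cv2.resize(im[170:290,270:410],None,fx=5,fy=5,interpolation=cv2.INTER_CUBIC))
p=camera('top');im=p['frame'][:,:,::-1];cv2.imwrite('pics/t14c.png',cv2.resize(im[160:280,240:380],None,fx=5,fy=5,interpolation=cv2.INTER_CUBIC))
st()"
```

```text
t 16.18 p [ 0.4299 -0.0119  0.0292] box [-173.9  223.1   29.2] xang -0.347 F [-0.2  0.   0.9] w 0.087 q [ 0.53  0.12 -0.63  2.1   0.09  0.95 -2.06]
t 16.27 p [ 0.4311 -0.0119  0.0305] box [-172.9  223.7   30.5] xang -0.347 F [-0.3 -0.1  0. ] w 0.0869 q [ 0.53  0.12 -0.63  2.1   0.09  0.95 -2.06]
```

View pics/s14c.png

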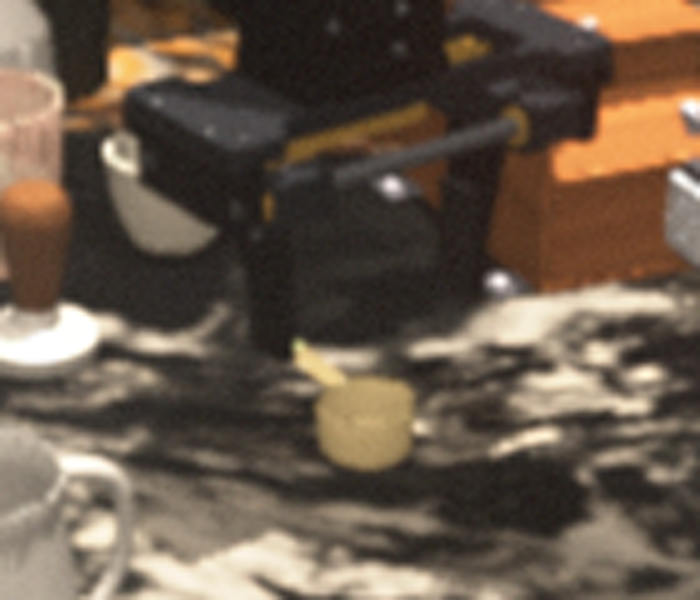

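View pics/t14c.png

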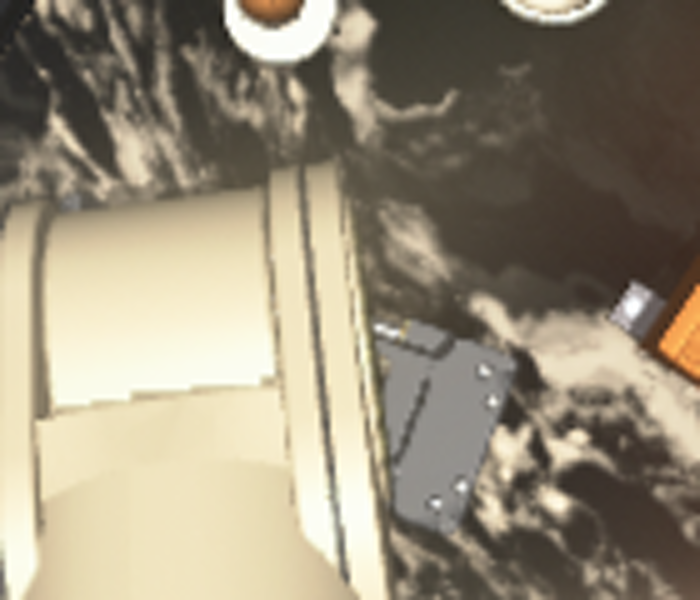

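{"method": "play_rows", "body": {"moves": [[[0,0,1],[0,0,0],8.7],[[0,0,2.5],[0,0,0],8.7],[[0,0,3.5],[0,0,0],8.7],[[0,0,4],[0,0,0],8.7],[[0,0,4],[0,0,0],8.7]]}}

```text
time: 16.9
ee_pos: [0.4305, -0.0118, -0.0103]
eef_rot: [0.985, -0.173, -0.0, -0.0]
ft_force: [-0.0, -0.8, 0.1]
width: 0.087
```

```bash
python3 -c "
from h import *
st()
p=camera('scene');im=p['frame'][:,:,::-1];cv2.imwrite('pics/s15c.png',cv2.resize(im[170:290,270:410],None,fx=5,fy=5,interpolation=cv2.INTER_CUBIC))
st()"
```

```text
t 16.9 p [ 0.4305 -0.0118 -0.0103] box [-173.4  223.5  -10.3] xang -0.347 F [-0.  -0.8  0.1] w 0.087 q [ 0.51  0.2  -0.62  2.13  0.15  0.86 -2.12]
t 16.95 p [ 0.4308 -0.0119 -0.01  ] box [-173.1  223.6  -10. ] xang -0.347 F [-0.5  0.7  0. ] w 0.0872 q [ 0.51  0.19 -0.62  2.13  0.15  0.86 -2.12]
```

View pics/s15c.png

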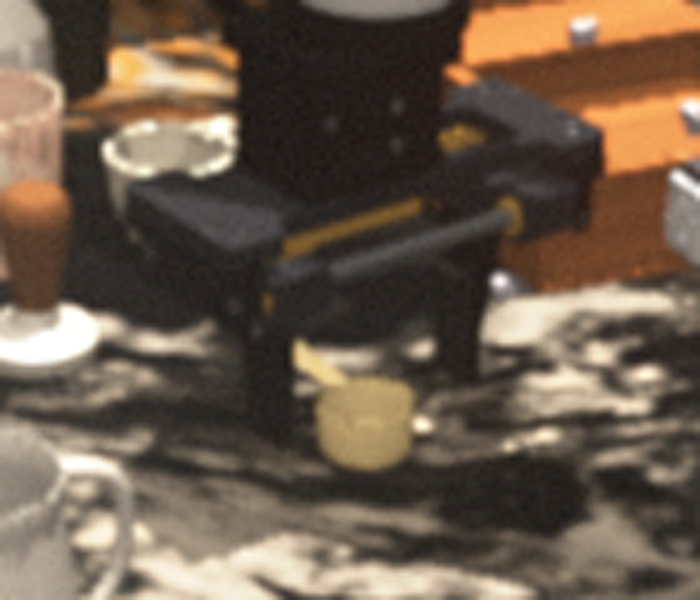

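{"method": "play_rows", "body": {"moves": [[[0,0,0.6],[0,0,0],8.7],[[0,0,1.1],[0,0,0],8.7],[[0,0,1.4],[0,0,0],8.7],[[0,0,1.4],[0,0,0],8.7]]}}

```text
time: 17.45
ee_pos: [0.4306, -0.0119, -0.0242]
eef_rot: [0.985, -0.173, -0.0, -0.0]
ft_force: [0.4, -0.4, 0.3]
width: 0.0871
```

```bash
python3 -c "
from h import *
p=camera('scene');im=p['frame'][:,:,::-1];cv2.imwrite('pics/s16c.png',cv2.resize(im[170:290,270:410],None,fx=5,fy=5,interpolation=cv2.INTER_CUBIC))
st()
f=lambda w:((proj(p,w)[0]+.5-[270,170])*5-.5).round()
a=1.224
for z in (0,6,12):
  print(z,[f(np.array([.4305+s*.051*np.cos(a),-.012+s*.051*np.sin(a),z/1e3])) for s in (1,-1)])
"
```

```text
t 17.5 p [ 0.4307 -0.0119 -0.024 ] box [-173.1  223.5  -24. ] xang -0.347 F [ 0.8  0.6 -0.1] w 0.0871 q [ 0.5   0.22 -0.62  2.14  0.17  0.83 -2.14]
0 [array([265., 487.]), array([457., 415.])]
6 [array([265., 475.]), array([457., 403.])]
12 [array([265., 462.]), array([458., 390.])]
```

View pics/s16c.png

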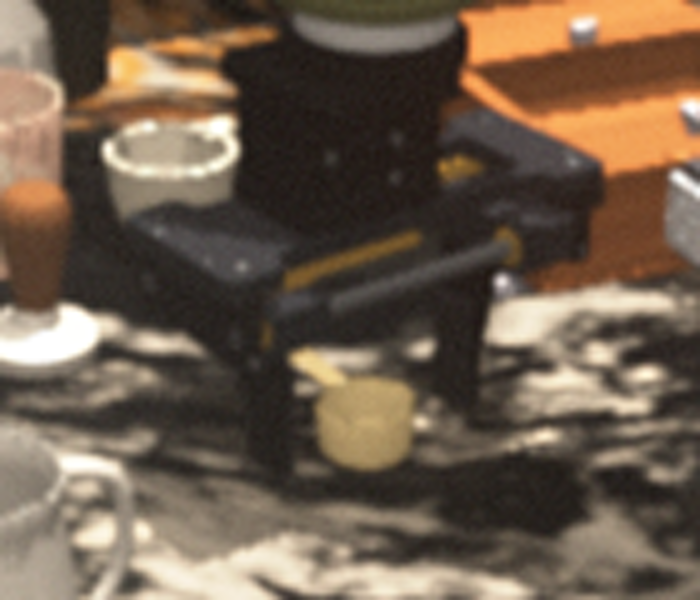

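{"method": "play_rows", "body": {"moves": [[[0,0,0],[0,0,0],6],[[0,0,0],[0,0,0],4.8],[[0,0,0],[0,0,0],3.5],[[0,0,0],[0,0,0],3],[[0,0,0],[0,0,0],3],[[0,0,0],[0,0,0],3],[[0,0,0],[0,0,0],3]], "grip_force": 18}}

```text
time: 18.38
ee_pos: [0.4308, -0.012, -0.024]
eef_rot: [0.985, -0.173, 0.0, 0.0]
ft_force: [0.4, 0.8, 1.0]
width: 0.0402
```

{"method": "play_rows", "body": {"moves": [[[0,0,-0.5],[0,0,0],3],[[0,0,-1.5],[0,0,0],3],[[0,0,-3],[0,0,0],3],[[0,0,-4],[0,0,0],3],[[0,0,-4],[0,0,0],3]]}}

```text
time: 19.0
ee_pos: [0.4316, -0.0121, 0.0171]
eef_rot: [0.985, -0.173, 0.001, 0.0]
ft_force: [1.1, 0.0, -1.1]
width: 0.0401
```

```bash
python3 -c "
from h import *
p=camera('scene');im=p['frame'][:,:,::-1];cv2.imwrite('pics/s17c.png',cv2.resize(im[170:290,270:410],None,fx=5,fy=5,interpolation=cv2.INTER_CUBIC))
st()
"
```

```text
t 19.05 p [ 0.4311 -0.0122  0.0165] box [-172.7  223.5   16.5] xang -0.347 F [ 0.1 -0.4 -1.3] w 0.0405 q [ 0.53  0.14 -0.63  2.11  0.11  0.92 -2.08]
```

View pics/s17c.png

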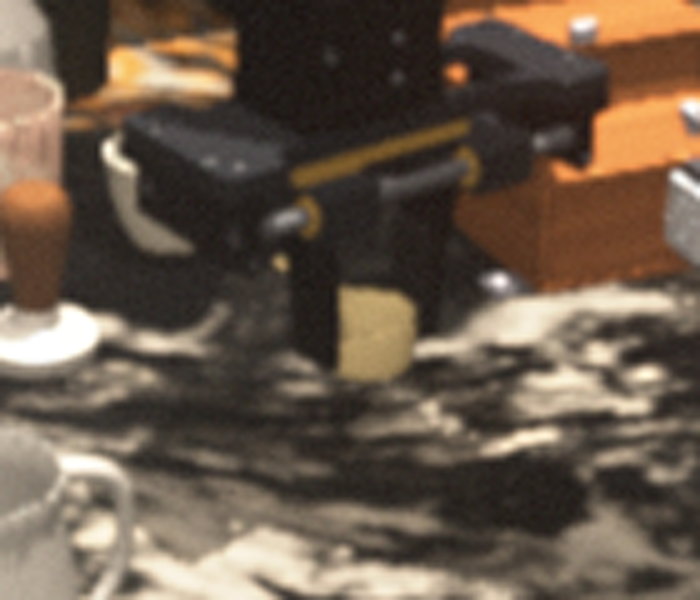

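{"method": "play_rows", "body": {"moves": [[[0,0,-3],[0,0,0],3],[[0,0,-6],[0,0,0],3],[[0,0,-9],[0,0,0],3],[[0,0,-11.5],[0,0,0],3],[[0,0,-11.5],[0,0,0],3],[[0,0,-11.5],[0,0,0],3]]}}

```text
time: 19.8
ee_pos: [0.4301, -0.012, 0.13]
eef_rot: [0.985, -0.173, -0.001, 0.0]
ft_force: [-0.2, 0.6, -1.0]
width: 0.0403
```

```bash
python3 -c "
from h import *
st()
rel(bx(-60,40,130),BY)
rel(bx(-24,0,130),BY)
"
```

```text
t 19.8 p [ 0.4301 -0.012   0.13  ] box [-173.6  223.1  130. ] xang -0.347 F [-0.2  0.6 -1. ] w 0.0403 q [ 0.57 -0.02 -0.63  1.99 -0.02  1.17 -1.97]
d cm [ 6.79 20.45 -0.  ] rv [0.001 0.001 0.235]
d cm [ 9.36 25.18 -0.  ] rv [0.001 0.001 0.235]
```

{"method": "play_rows", "body": {"moves": [[[0.9,3,0],[0,0,0.03],3],[[2.2,7,0],[0,0,0.07],3],[[3.5,11,0],[0,0,0.11],3],[[5,15,0],[0,0,0.15],3],[[6.5,19,0],[0,0,0.19],3],[[8,22.5,0],[0,0,0.22],3],[[9,24.5,0],[0,0,0.235],3],[[9.4,25.2,0],[0,0,0.235],3]]}}

```text
time: 20.8
ee_pos: [0.4332, -0.2811, 0.1301]
eef_rot: [0.958, -0.287, -0.001, -0.0]
ft_force: [-0.9, 0.8, -0.8]
width: 0.0402
```

{"method": "play_rows", "body": {"moves": [[[0,0,0],[0,0,0],3],[[0,0,0],[0,0,0],3],[[0,0,0],[0,0,0],3]]}}

```text
time: 21.18
ee_pos: [0.4337, -0.28, 0.1312]
eef_rot: [0.958, -0.286, 0.0, 0.0]
ft_force: [0.1, -0.4, -0.3]
width: 0.0402
```

```bash
python3 -c "
from h import *
p=camera('scene');im=p['frame'][:,:,::-1];cv2.imwrite('pics/s18c.png',cv2.resize(im[100:250,320:480],None,fx=4,fy=4,interpolation=cv2.INTER_CUBIC))
st()
rel(bx(-24,0,70),BY)
"
```

```text
t 21.23 p [ 0.4336 -0.2803  0.1312] box [-23.2   0.9 131.2] xang -0.581 F [ 0.2  0.4 -0.9] w 0.0402 q [ 0.82  0.16 -0.36  1.81  0.06  1.19 -1.71]
d cm [-0.08  0.09  6.12] rv [ 0.    -0.     0.001]
```

View pics/s18c.png

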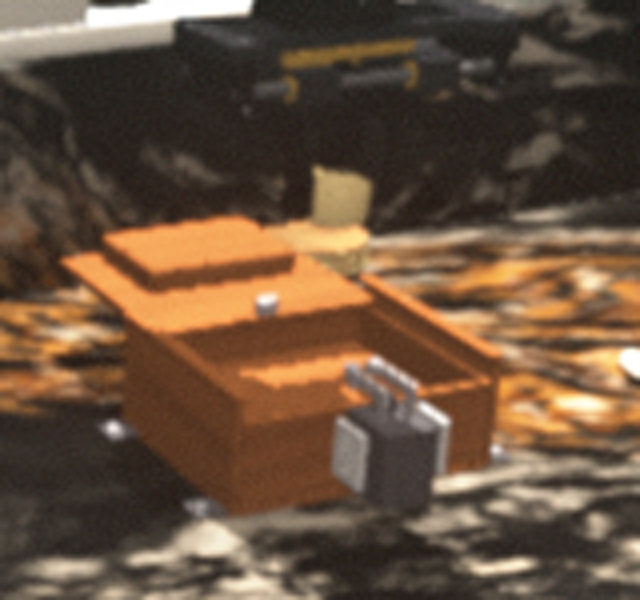

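{"method": "play_rows", "body": {"moves": [[[0,0,2],[0,0,0],3],[[0,0,4],[0,0,0],3],[[0,0,6],[0,0,0],3],[[0,0,7.5],[0,0,0],3],[[0,0,9],[0,0,0],3],[[0,0,10.3],[0,0,0],3],[[0,0,11.1],[0,0,0],3],[[0,0,11.1],[0,0,0],3]]}}

```text
time: 22.22
ee_pos: [0.4332, -0.2808, 0.0196]
eef_rot: [0.958, -0.287, -0.0, -0.0]
ft_force: [-0.3, -0.4, -0.6]
width: 0.0399
```

```bash
python3 -c "
from h import *
p=camera('scene');im=p['frame'][:,:,::-1];cv2.imwrite('pics/s19c.png',cv2.resize(im[130:240,340:460],None,fx=5,fy=5,interpolation=cv2.INTER_CUBIC))
st()
"
```

```text
t 22.27 p [ 0.4335 -0.2809  0.0201] box [-23.    0.3  20.1] xang -0.582 F [ 0.4  0.4 -0.4] w 0.0398 q [ 0.8   0.29 -0.35  1.91  0.12  0.96 -1.76]
```

View pics/s19c.png

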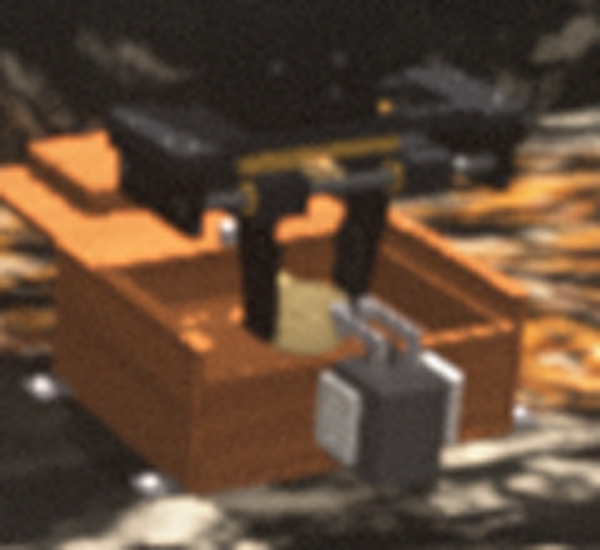

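Now lower to the floor in small steps.

{"method": "play_rows", "body": {"moves": [[[0,0,0.4],[0,0,0],3],[[0,0,0.8],[0,0,0],3],[[0,0,0.8],[0,0,0],3]]}}

```text
time: 22.65
ee_pos: [0.4332, -0.2808, 0.0118]
eef_rot: [0.958, -0.287, -0.0, -0.0]
ft_force: [0.3, -0.8, -0.5]
width: 0.04
```

{"method": "play_rows", "body": {"moves": [[[0,0,0.2],[0,0,0],3],[[0,0,0.2],[0,0,0],3]]}}

```text
time: 22.9
ee_pos: [0.4334, -0.2809, 0.01]
eef_rot: [0.958, -0.287, -0.0, -0.0]
ft_force: [0.1, 0.6, -1.7]
width: 0.04
```

{"method": "play_rows", "body": {"moves": [[[0,0,0.15],[0,0,0],3],[[0,0,0.15],[0,0,0],3]]}}

```text
time: 23.15
ee_pos: [0.4334, -0.2809, 0.0085]
eef_rot: [0.958, -0.287, -0.0, 0.0]
ft_force: [-0.2, -0.2, -0.3]
width: 0.0398
```

{"method": "play_rows", "body": {"moves": [[[0,0,0.1],[0,0,0],3],[[0,0,0.1],[0,0,0],3]]}}

```text
time: 23.4
ee_pos: [0.4335, -0.281, 0.008]
eef_rot: [0.958, -0.287, 0.0, 0.0]
ft_force: [-0.9, 1.9, 5.5]
width: 0.0399
```

{"method": "play_rows", "body": {"moves": [[[0,0,0.1],[0,0,0],3],[[0,0,0.1],[0,0,0],3]]}}

```text
time: 23.65
ee_pos: [0.4339, -0.2812, 0.008]
eef_rot: [0.958, -0.287, 0.0, 0.0]
ft_force: [-5.0, 2.9, 16.2]
width: 0.0402
```

{"method": "play_rows", "body": {"moves": [[[0,0,-0.15],[0,0,0],3],[[0,0,-0.15],[0,0,0],4.2],[[0,0,-0.15],[0,0,0],4.8],[[0,0,-0.15],[0,0,0],5.6],[[0,0,-0.15],[0,0,0],6.4],[[0,0,-0.15],[0,0,0],6.4],[[0,0,-0.15],[0,0,0],6.4]]}}

```text
time: 24.52
ee_pos: [0.4334, -0.2809, 0.008]
eef_rot: [0.958, -0.287, 0.0, 0.0]
ft_force: [0.6, 0.1, 1.3]
width: 0.0636
```

{"method": "play_rows", "body": {"moves": [[[0,0,-1],[0,0,0],6.4],[[0,0,-2.5],[0,0,0],6.4],[[0,0,-4.5],[0,0,0],6.4],[[0,0,-7.5],[0,0,0],6.4],[[0,0,-11],[0,0,0],6.4],[[-5,0,-15],[0,0,0],6.4],[[-10,0,-16],[0,0,0],6.4],[[-14,6,-16],[0,0,0],6.4]]}}

```text
time: 25.52
ee_pos: [0.293, -0.2486, 0.1704]
eef_rot: [0.959, -0.284, 0.002, 0.001]
ft_force: [-0.2, -2.0, 0.3]
width: 0.0639
```

```bash
python3 -c "
from h import *
p=camera('scene');save(p,'s20');im=p['frame'][:,:,::-1];cv2.imwrite('pics/s20c.png',cv2.resize(im[130:240,340:460],None,fx=5,fy=5,interpolation=cv2.INTER_CUBIC))
p=camera('top');im=p['frame'][:,:,::-1];cv2.imwrite('pics/t20c.png',cv2.resize(im[120:280,280:480],None,fx=4,fy=3.75,interpolation=cv2.INTER_CUBIC))
st()
"
```

```text
t 25.62 p [ 0.2881 -0.2522  0.1694] box [-160.2  -55.7  169.4] xang -0.588 F [ 1.8  0.5 -0.2] w 0.0639 q [ 0.92 -0.19 -0.29  2.05 -0.05  1.27 -1.5 ]
```

View pics/s20c.png

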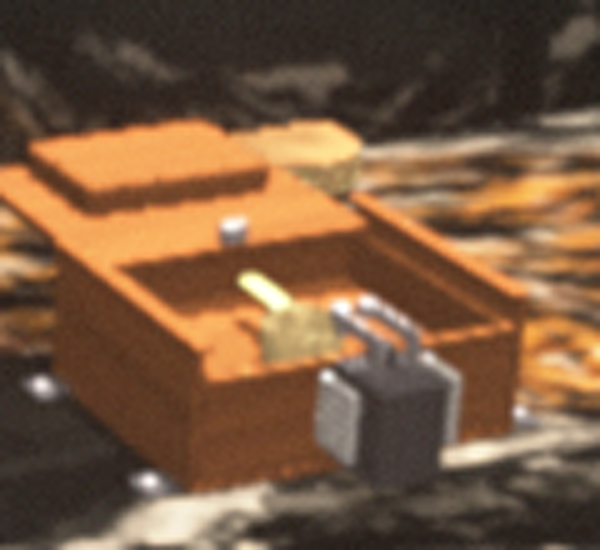

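View pics/t20c.png

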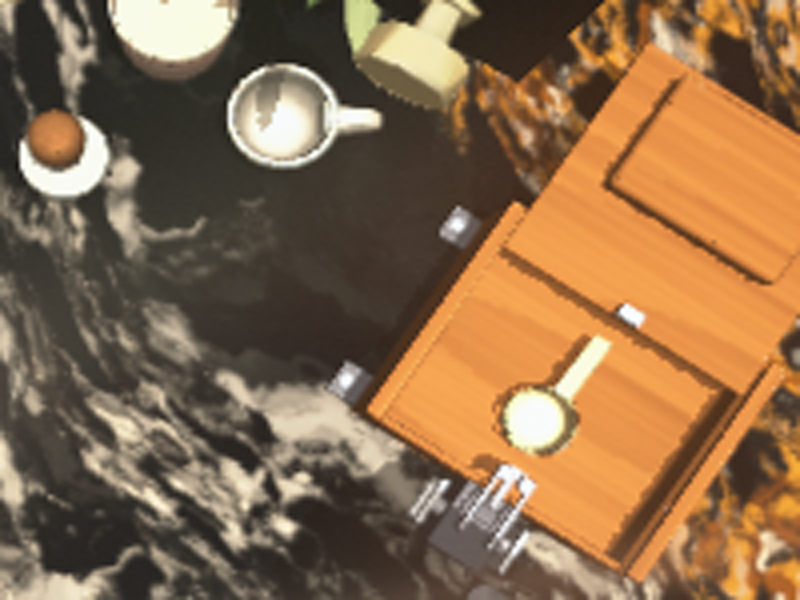

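{"method": "play_rows", "body": {"moves": [[[0,0,0],[0,0,0],6.4],[[0,0,0],[0,0,0],6.4],[[0,0,0],[0,0,0],6.4],[[0,0,0],[0,0,0],6.4]]}}

```text
time: 26.12
ee_pos: [0.2927, -0.25, 0.1679]
eef_rot: [0.958, -0.287, -0.0, -0.0]
ft_force: [-0.8, -0.4, 0.3]
width: 0.0641
```

```bash
python3 -c "
from h import *
st(); print(close_job())"
```

```text
t 26.12 p [ 0.2927 -0.25    0.1679] box [-157.5  -51.3  167.9] xang -0.581 F [-0.8 -0.4  0.3] w 0.0641 q [ 0.92 -0.18 -0.29  2.05 -0.05  1.27 -1.51]
the job is handed in; nothing more can be done
None
```

I handed the job in at 26.1 s. I squeezed both catch buttons (the jaws closed to 45 mm and the cover sprang about 22 mm). I then pushed the cover to its end stop (about 23 N along the slide), and laid the scoop bowl up on the box floor between the hooks and the cover.

**Last checks:**
- The final pictures show the scoop upright and flat in the box.
- The cover is fully open.
- The cup and tamper look unmoved. The pitcher was outside the final close-up pictures, so I did not check it at the end, but the gripper never went near it.
- The gripper was clear of everything, with the wrist force near zero.

**One disagreement:** the fingertips were really about 30 mm higher than the reported TCP height. Pictures from the scene camera and light touches on the cover board and the box floor agreed on this, so I worked from those heights. The lowest reported TCP height was therefore −24 mm, with the fingertips still about 6 mm above the worktop.

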